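# Set the gluing press over a mended sherd

## Task

Push the tray with the mended sherd home under the gluing press, until it meets the back stop. Then turn the handwheel clockwise (seen from above), which takes more than one turn, until you feel it come up against its stop; back it off a quarter turn and leave it there. Do not disturb the other things on the table.

Things in the scene. Friction and masses are not known exactly. Their poses are not given: they have to be found in the camera images.
- press: Small grey screw press, fixed to the table; origin on the table straight under the wheel's axis. Its +x points from the open front into the press, z up. Guide rails 14 mm high, 82 mm apart, run from x = -110 to 60 mm, with a flared mouth out to x = -141 mm. Two posts at y = +/-55 mm carry a crosshead 46 x 142 mm, top at z = 146 mm, cap nuts to 154 mm.
- back_stop (a point): Middle of the front face of the back stop bar that the tray must meet: at press x = +40 mm, 10 mm above the table; the bar is 20 mm high.
- tray: Loose aluminium tray, 76 x 76 mm, rim 12 mm high, floor 4 mm thick, 0.18 to 0.35 kg, with the sherd in it; lies between the rails, 35 to 60 mm short of home. Origin under the middle of the square part, x as the press's x. Its leading edge is at x = +38 mm, so home its origin is at press x = about 2 mm. A flat strip runs from its front (-x) side to an upright tab.
- tray_tab (a point): Middle of the face to push: front (-x) face of the tray's upright tab, 44 mm wide, 36 mm high, 5 mm thick; 18 mm above the table, 117 mm in front of the tray's origin.
- sherd: Brown pottery sherd 49 x 41 x 18 mm lying loose in the tray; origin under its middle. Its top is about 22 mm above the table.
- handwheel (a joint): Angle of the handwheel, rad; grows clockwise seen from above and counts on over turns. A turn clockwise lowers the round pressing pad 8 mm. It starts 1.2 to 2.3 turns short of its end stop; the value at the stop is not given, it must be felt. Friction about 0.12 N m, it stays where it is left; the stop is hard. At the stop the pad hangs just clear of the sherd.
- wheel_hub (a point): Centre of the dark steel handwheel, on its upright axis, in the plane of rim and spokes, 195 mm above the table. Rim circle radius 64 mm, bar 12 mm thick; hub radius 14 mm; three spokes 10 mm thick, 120 degrees apart, open between from radius 14 to 58 mm. A stem of radius 7 mm rises up to 20 mm over the plane. Below the plane: bearing to radius 17 mm, else free for 41 mm.
- wheel_spoke (a point): Point on the middle line of one of the three spokes, 38 mm from the axis; turns with the wheel.
- loupe: Bystander: black loupe 32 mm across, 27 mm high, standing beside the press; origin at its underside.
- glue_bottle: Bystander: white glue bottle 34 mm across, 50 mm high, standing beside the press; origin at its underside.
- tape_roll: Bystander: roll of brown tape 96 mm across, 25 mm high, lying beside and behind the press; origin at its underside.

How it is judged (in metres and radians):
On the way, in this order (a step that is already met when the one before it is completed fails the run):
1. the tray is pushed home against the back stop (x of tray in the frame of press above -0.003 m), for 0.2 s.
2. the handwheel is turned clockwise up to its stop (value of joint handwheel above 18.75 rad), for 0.1 s.
At the end, for the whole second after the job is handed in: The handwheel rests a quarter turn (90 degrees, +/- 25) back from its stop; the tray is home within 6 mm of the press's axis, at rest, with the sherd lying in it (within 20 mm of its middle) (value of joint handwheel between 16.839 and 17.719 rad and velocity of joint handwheel between -0.05 and 0.05 rad/s and x of tray in the frame of press above -0.006 m and horizontal distance between sherd and tray below 0.02 m and z of sherd in the frame of tray below 0.01 m and linear speed of tray below 0.01 m/s); the robot touches nothing.
It fails at once if a bystander (loupe) is shifted by more than 15 mm (distance of loupe from where it was at the start of the episode above 0.015 m).
It fails at once if a bystander (glue_bottle) is shifted by more than 15 mm (distance of glue_bottle from where it was at the start of the episode above 0.015 m).
It fails at once if a bystander (tape_roll) is shifted by more than 15 mm (distance of tape_roll from where it was at the start of the episode above 0.015 m).
It also fails if it takes over 72 s, if anything falls off the work surface, if the arm or the gripper's body presses on something with over 40 N, if the wrist force passes 120 N, or if a joint passes its speed limit or range.

## Robot

A 6-joint arm with a two-finger parallel gripper is mounted at the origin on the work surface; the furniture and walls round the work are solid. World frame = base frame: x ahead of the robot, y to its left, z up, the work surface at z = 0. Lengths are in m, angles in degrees, forces in N, time in s.
With the tool pointing down it reaches from about 0.325 to 0.775 m from the base axis. Payload 5.5 kg.
Tool frame: the origin (TCP) lies on the centre line of the jaws, within the pads' length; the fingertips stand 25 mm ahead of it and the grasp point (between the pads) lies 6 mm ahead of it; z points along the fingers, y is the direction in which the jaws open and shut (so a half turn about z gives the same grasp; the last joint's range is limited). The gripper opens to 88 mm and grips with 3 to 60 N. Pads are 20 mm wide; open, the fingers measure 115 mm over their backs; the gripper's body (75 mm by 178 mm) begins 61 mm behind the grasp point.
Start: joints at [73.986, 5.22, 70.514, -0, 104.267, -3.249], TCP at [0.133, 0.585, 0.248] pointing down, gripper open.
Joint ranges: [-164.24, 164.24], [-49.07, 125.15], [9.68, 141.18], [-86.29, 266.29], [3.28, 154.24], [-151.56, 151.56]. Speed limits (degrees/s): [147.25, 147.25, 172.46, 180, 180, 180].

## Interface

Orientations are given as [roll, pitch, yaw] about the fixed x, y, z axes, in that order (R = Rz(yaw) Ry(pitch) Rx(roll)).
In Python, from station import readout, get_image, finish_job, recognise, masks_of, pinpoint gives the robot as it stands.
- The arm moves only by the tool play_rows, never from a script. Its argument "rows" is a list of rows, each an object with "fingers": the opening, from -1 (shut) to 1 (fully open); "slide": the shift along the tool's x, y, z in mm, a list of three; "turn": the turn, a rotation vector about the tool's x, y, z in degrees, a list of three. A call has 1 to 12 rows; each row is the pose to reach, as a shift and turn from the pose measured when the call began, along the tool's axes at that moment; what a row does not reach only later rows make up. A row lasts 1/8 s, in which the tool goes at most 62.5 mm and 10.7 degrees, less where a joint would pass 70% of its speed; a pose out of reach is approached as far as the arm can. A call with a gripper value outside its range is refused whole. The fingers move at their own pace and stop on an object; "force" is the grip in N (left out, the last holds). Time passes only in rows, so rows that repeat a pose let the fingers close. It gives the time, the measured TCP pose, the force and the opening at its end, in the units of the state.
- readout.read_state(): the state, without advancing time (a new reading comes with each control period).
- get_image(name): name is "side" or "top"; returns a dict with "image" (420x560x3 uint8, red, green, blue), "fx", "fy", "cx", "cy" (pixels), "k1" (the pictures are not rectified: a ray, as slopes to the right and down, at radius r is drawn at 1 + k1 r^2 times it, then the intrinsics apply), "world_to_cam" (4x4, takes a point from world to camera coordinates). Camera axes: x right, y up, looking along -z (the intrinsics and any distortion apply to the point x, -y, -z); pixel columns grow to the right and rows downward; lengths in m; the calibration is good to about 2 mm. A picture is of the moment at which its call begins. There is no depth.
- finish_job(): hands the job in, once; it reports no verdict.
Trained networks look in a picture, given as the dict that the camera call returned (one of the last four; its "shot" number tells which), for a name from the list of things; names that differ only in an ending like _2 or _b are one class to them, and where a whole thing is asked for, a point or a joint stands for the part that bears it (a point fixed in the world has none). Each returns a list of dicts, best first, with "p" (0 to 1); they miss things now and then, are a little off and sometimes report something else, mostly with a low value. They report only what shows in the picture. A call takes as long as a camera call.
- recognise(name, picture): "position" ([column, row] in pixels, amid what is visible of it).
- masks_of(name, picture): "mask" (420x560 bool, what is visible of it) and "position" ([column, row] in pixels, amid what is visible of it).
- pinpoint(name, picture): "position" ([column, row] in pixels: a listed point, or the origin of a listed thing).
The state is a dict: "time_s": time; "qpos": joint angles; "joint_vel": joint speeds; "joint_torque": joint torques, N m; "ee_pos": TCP position; "orientation": TCP orientation; "ft_force": force on the tool from outside, world axes, zero at the start; "torque": the same for the moment, N m; "grip_width": finger opening in m.
Only numpy, scipy, OpenCV 4.12 (cv2) and the standard library are available. Lean on these libraries where they do the work, as an engineer would, in place of code of your own. Each camera call takes 0.05 s, during which the arm holds its last target.

## Working session

There is one attempt and no reset: what is moved stays moved. The work goes in short steps, Python scripts to look and compute and a tool call to move; the robot and the scene stay as the last step left them, time stands still between calls to the robot, and variables do not carry over. Pictures are saved under pics/ and viewed, and the job is handed in when it is done.

Besides the shell and the picture viewer there is one more tool, called after "Request:" as name(argument=value, ...) on one line, values as JSON. play_rows: Moves the arm, as the interface text tells. Its arguments: {"type":"object","properties":{"rows":{"type":"array"},"force":{"type":"number"}},"required":["rows"]}

```bash
mkdir -p pics; cat > h.py <<'E'
import numpy as np, cv2
from station import readout, get_image, finish_job, recognise, masks_of, pinpoint
from scipy.spatial.transform import Rotation as R
def ray(p,px):
    K=np.array([[p['fx'],0,p['cx']],[0,p['fy'],p['cy']],[0,0,1]],float)
    u=cv2.undistortPoints(np.array([[px]],float),K,np.array([p['k1'],0,0,0.]))[0,0]
    T=np.array(p['world_to_cam']);d=np.array([u[0],-u[1],-1.])
    o=-T[:3,:3].T@T[:3,3]; return o,T[:3,:3].T@d
def atz(p,px,z):
    o,d=ray(p,px); return o+d*(z-o[2])/d[2]
def proj(p,X):
    T=np.array(p['world_to_cam']);c=T[:3,:3]@np.asarray(X,float)+T[:3,3]
    a,b=c[0]/-c[2],-c[1]/-c[2];f=1+p['k1']*(a*a+b*b)
    return p['fx']*a*f+p['cx'],p['fy']*b*f+p['cy']
def tri(obs):
    A=np.zeros((3,3));B=np.zeros(3)
    for p,px in obs:
        o,d=ray(p,px);d/=np.linalg.norm(d);M=np.eye(3)-np.outer(d,d);A+=M;B+=M@o
    X=np.linalg.solve(A,B)
    return X
def save(p,n): cv2.imwrite('pics/'+n,p['image'][:,:,::-1])
E
python3 - <<'E'
from h import *
t=get_image('top');s=get_image('side');save(t,'t0.png');save(s,'s0.png')
print(readout.read_state())
Z=dict(press=0,back_stop=.01,tray=0,tray_tab=.018,sherd=.004,wheel_hub=.195,wheel_spoke=.195,loupe=0,glue_bottle=0,tape_roll=0)
for n in Z:
    o={}
    for k,p in(('t',t),('s',s)):
        for r in pinpoint(n,p)[:3]:
            print(n,k,np.round(r['position'],1),round(r['p'],2),np.round(atz(p,r['position'],Z[n]),4)); o.setdefault(k,(p,r['position']))
    if len(o)==2: print('   tri',np.round(tri(o.values()),4))
E
```

```text
{'time_s': 0.1, 'qpos': array([ 7.39875010e+01,  5.25942458e+00,  7.05729848e+01,  6.02792285e-04,
        1.04265785e+02, -3.24872891e+00]), 'joint_vel': array([ 0.0980436 , -0.09395886, -0.16969863, -0.09318284, -0.06416517,
        0.02602045]), 'joint_torque': array([ 2.10465441e-03, -4.47856987e+01, -4.07573783e+01,  6.98800245e-02,
        2.83277698e-02, -9.51320089e-05]), 'ee_pos': array([0.13250103, 0.58497454, 0.24663298]), 'orientation': array([-1.79901996e+02, -6.14827198e-03,  1.67236373e+02]), 'ft_force': array([0.63326896, 0.64248141, 0.09558839]), 'torque': array([ 0.00333822,  0.05633219, -0.04711405]), 'grip_width': 0.08773786523872064}
press t [281.2 213. ] 0.74 [0.6249 0.1561 0.    ]
press s [294.3 253.7] 0.83 [0.6366 0.1617 0.    ]
press s [332.2 295.2] 0.32 [0.65   0.0236 0.    ]
   tri [0.6282 0.1553 0.0066]
back_stop s [309.5 244.8] 0.64 [0.6741 0.1643 0.01  ]
tray t [286.3 227.4] 0.77 [0.5893 0.1605 0.    ]
tray s [274.9 261.5] 0.97 [0.5886 0.156  0.    ]
tray s [221.7 270.9] 0.33 [0.4779 0.1739 0.    ]
   tri [ 0.5902  0.1601 -0.0041]
tray_tab t [309.1 275.4
[... 385 characters left out ...]
0.57 [0.6318 0.158  0.195 ]
wheel_hub s [334.  299.3] 0.36 [ 0.5408 -0.1363  0.195 ]
   tri [0.6331 0.1619 0.1923]
wheel_spoke t [272.8 167.8] 0.98 [0.6719 0.1486 0.195 ]
wheel_spoke s [311.9 173. ] 0.77 [0.6652 0.1579 0.195 ]
   tri [0.6658 0.1507 0.2004]
loupe t [208.9 211. ] 0.76 [0.7032 0.3046 0.    ]
glue_bottle t [329.4 178.6] 0.61 [0.6494 0.0177 0.    ]
glue_bottle t [285.3 225.8] 0.6 [0.5937 0.1609 0.    ]
glue_bottle s [334.4 299.4] 0.84 [0.6483 0.0124 0.    ]
glue_bottle s [273.5 262.5] 0.48 [0.5847 0.1544 0.    ]
   tri [ 0.6508  0.0164 -0.0052]
tape_roll t [297.9 138.2] 0.78 [0.7731 0.0389 0.    ]
tape_roll s [381.5 270.1] 0.85 [0.7784 0.0418 0.    ]
   tri [0.7735 0.0389 0.0037]
```

View pics/t0.png

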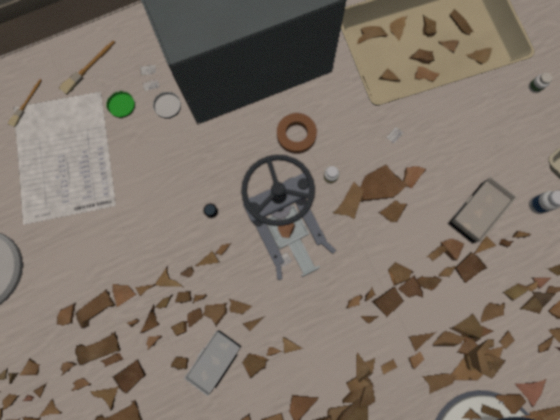

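View pics/s0.png

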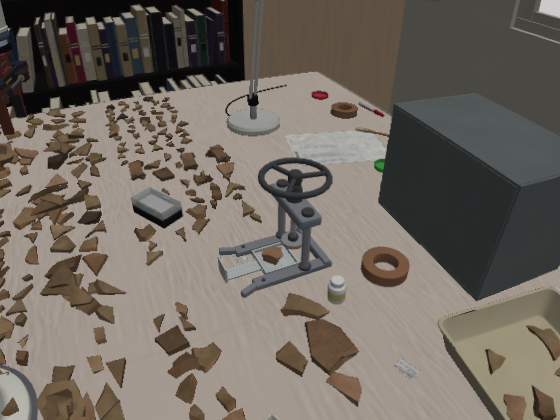

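```bash
cat > ov.py <<'E'
from h import *
import sys
def overlay(p,x0,y0,yaw,tx,sp=None):
    S=4;
    c=np.cos(np.radians(yaw));s=np.sin(np.radians(yaw))
    W=lambda x,y,z:(x0+c*x-s*y,y0+s*x+c*y,z)
    u,v=proj(p,(x0,y0,0.08));u0,v0=int(u-85),int(v-65)
    im=cv2.resize(p['image'][v0:v0+140,u0:u0+190,::-1],None,fx=S,fy=S,interpolation=cv2.INTER_CUBIC)
    def line(a,col):
        pts=[[(q-o+.5)*S for q,o in zip(proj(p,W(*b)),(u0,v0))] for b in a]
        cv2.polylines(im,[np.int32(pts)],False,col,1)
    for sg in(1,-1): line([(-110,41*sg,14),(60,41*sg,14)] if 0 else [(-.110,.041*sg,.014),(.06,.041*sg,.014)],(0,255,0))
    line([(-.023,-.071,.146),(.023,-.071,.146),(.023,.071,.146),(-.023,.071,.146),(-.023,-.071,.146)],(255,255,0))
    line([(.064*np.cos(a),.064*np.sin(a),.195) for a in np.linspace(0,6.29,40)],(0,255,255))
    h=.038
    line([(tx-h,-h,.012),(tx+h,-h,.012),(tx+h,h,.012),(tx-h,h,.012),(tx-h,-h,.012)],(255,0,255))
    line([(tx-.117,-.022,0),(tx-.117,.022,0),(tx-.117,.022,.036),(tx-.117,-.022,.036),(tx-.117,-.022,0)],(0,0,255))
    line([(.04,-.04,.02),(.04,.04,.02)],(0,128,255))
    return im
E
python3 - <<'E'
from ov import *
for n in('top','side'):
    p=get_image(n)
    im=overlay(p,.632,.161,-1,-.042);cv2.imwrite(f'pics/ov_{n}.png',im)
    T=np.array(p['world_to_cam']);print(n,-T[:3,:3].T@T[:3,3])
E
```

```text
top [0.43293609 0.23832462 0.9647093 ]
side [ 0.31370701 -0.45296339  0.60900123]
```

View pics/ov_top.png

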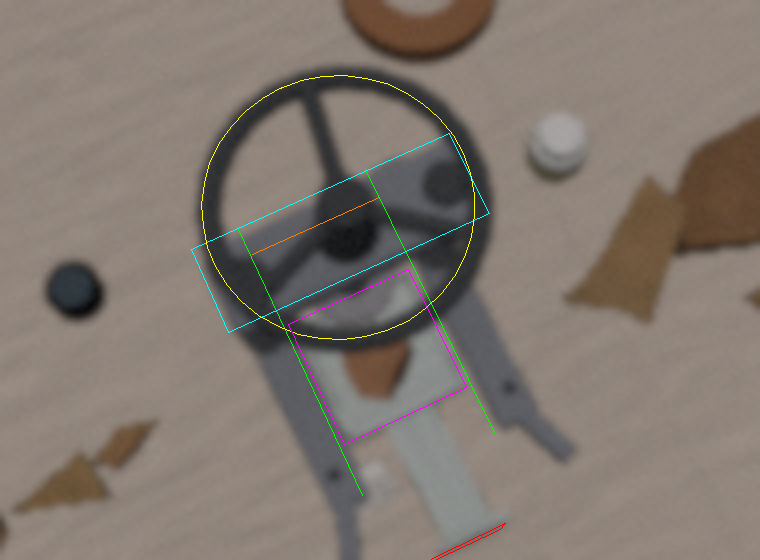

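View pics/ov_side.png

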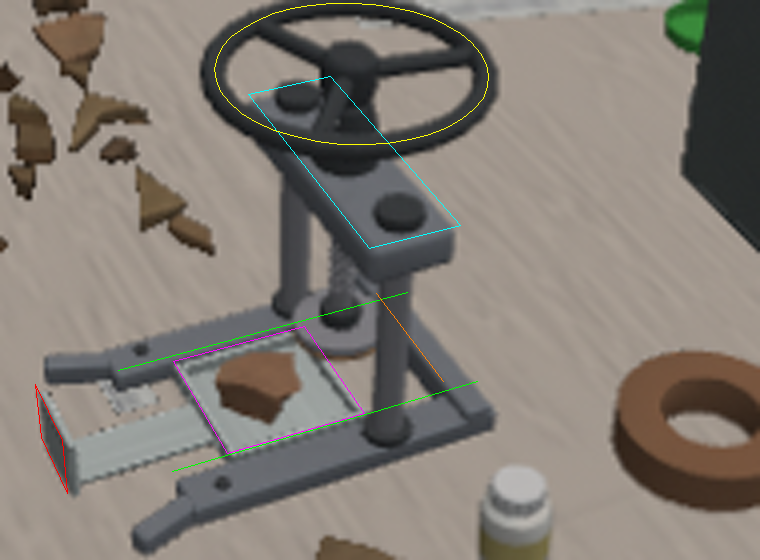

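```bash
cat >> h.py <<'E'
def rows(targets,yaw=None):
    """targets: list of (x,y,z,yaw); prints slide (mm) & turn (deg) in current tool frame"""
    st=readout.read_state();p0=st['ee_pos'];R0=R.from_euler('xyz',st['orientation'],degrees=True)
    for t in targets:
        d=R0.inv().apply(np.array(t[:3])-p0)*1000
        r=(R0.inv()*R.from_euler('xyz',[180,0,t[3]],degrees=True)).as_rotvec(degrees=True)
        print(np.round(d,1).tolist(),np.round(r,1).tolist())
E
python3 - <<'E'
from h import *
t=get_image('top');s=get_image('side')
for q in[(197,118),(335,72)]: print('box t',atz(t,q,0))
for q in[(380,208),(474,283),(560,240)]: print('box s',atz(s,q,0))
# wheel by mask
for n,p in(('t',t),('s',s)):
    m=masks_of('handwheel',p)
    for r in m[:2]:
        c,_=cv2.findContours(r['mask'].astype(np.uint8),0,1)
        c=max(c,key=cv2.contourArea);e=cv2.fitEllipse(cv2.convexHull(c));print(n,r['p'],e,atz(p,e[0],.195))
rows([(.42,.163,.25,179)])
E
```

```text
box t [0.92867446 0.2363992  0.        ]
box t [ 8.89390620e-01 -1.22629655e-01 -1.11022302e-16]
box s [0.90656446 0.22803317 0.        ]
box s [ 0.93022816 -0.07100887  0.        ]
box s [ 1.23329142 -0.05918311  0.        ]
t 0.93 ((278.13714599609375, 189.5267333984375), (71.6953125, 75.06807708740234), 88.24146270751953) [0.62907559 0.15815792 0.195     ]
s 0.87 ((294.86785888671875, 177.54469299316406), (41.301727294921875, 73.53546905517578), 91.84326171875) [0.62823627 0.15588223 0.195     ]
[-373.6, -348.2, -2.4] [-0.0, 0.0, -11.8]
```

Request:
play_rows(rows=[{"fingers":-1,"slide":[-40,-35,0],"turn":[0,0,-1]},{"fingers":-1,"slide":[-80,-75,0],"turn":[0,0,-3]},{"fingers":-1,"slide":[-120,-115,0],"turn":[0,0,-5]},{"fingers":-1,"slide":[-160,-150,0],"turn":[0,0,-7]},{"fingers":-1,"slide":[-200,-190,0],"turn":[0,0,-9]},{"fingers":-1,"slide":[-240,-225,0],"turn":[0,0,-10]},{"fingers":-1,"slide":[-280,-260,0],"turn":[0,0,-11.8]},{"fingers":-1,"slide":[-320,-300,0],"turn":[0,0,-11.8]},{"fingers":-1,"slide":[-360,-330,0],"turn":[0,0,-11.8]},{"fingers":-1,"slide":[-373,-348,0],"turn":[0,0,-11.8]},{"fingers":-1,"slide":[-373,-348,0],"turn":[0,0,-11.8]}], force=20)

```text
time_s: 2.78
ee_pos: [0.4199, 0.1622, 0.2476]
orientation: [-180.0, -0.0, 178.9]
ft_force: [-1.0, 0.3, -0.4]
grip_width: 0.0007
```

```bash
python3 - <<'E'
from h import *
st=readout.read_state();print(st['time_s'],st['ee_pos'],st['orientation'],st['ft_force'],st['grip_width'])
rows([(.43,.161,.25,179),(.43,.161,.15,179),(.43,.161,.037,179)])
E
```

```text
2.775 [0.41992743 0.16222481 0.24761851] [-1.79998091e+02 -4.65274244e-03  1.78859837e+02] [-0.96542947  0.33661707 -0.41658086] 0.0007146146660983071
[-10.1, -1.0, -2.4] [-0.0, -0.0, -0.1]
[-10.1, -1.0, 97.6] [-0.0, -0.0, -0.1]
[-10.1, -1.0, 210.6] [-0.0, -0.0, -0.1]
```

Request:
play_rows(rows=[{"fingers":-1,"slide":[-5,-1,40],"turn":[0,0,0]},{"fingers":-1,"slide":[-10,-1,90],"turn":[0,0,0]},{"fingers":-1,"slide":[-10,-1,140],"turn":[0,0,0]},{"fingers":-1,"slide":[-10,-1,180],"turn":[0,0,0]},{"fingers":-1,"slide":[-10,-1,205],"turn":[0,0,0]},{"fingers":-1,"slide":[-10,-1,210],"turn":[0,0,0]},{"fingers":-1,"slide":[-10,-1,210],"turn":[0,0,0]}])

```text
time_s: 3.65
ee_pos: [0.43, 0.1617, 0.0384]
orientation: [180.0, 0.0, 178.9]
ft_force: [0.4, 0.4, 0.1]
grip_width: 0.0006
```

```bash
python3 - <<'E'
from ov import *
st=readout.read_state();print(st['time_s'],st['ee_pos'],st['ft_force'])
for n in('top','side'):
    p=get_image(n);im=overlay(p,.629,.158,-1,-.040);cv2.imwrite(f'pics/b_{n}.png',im)
E
```

```text
3.65 [0.42997025 0.16174885 0.0383972 ] [0.43978897 0.36083376 0.09450889]
```

View pics/b_side.png

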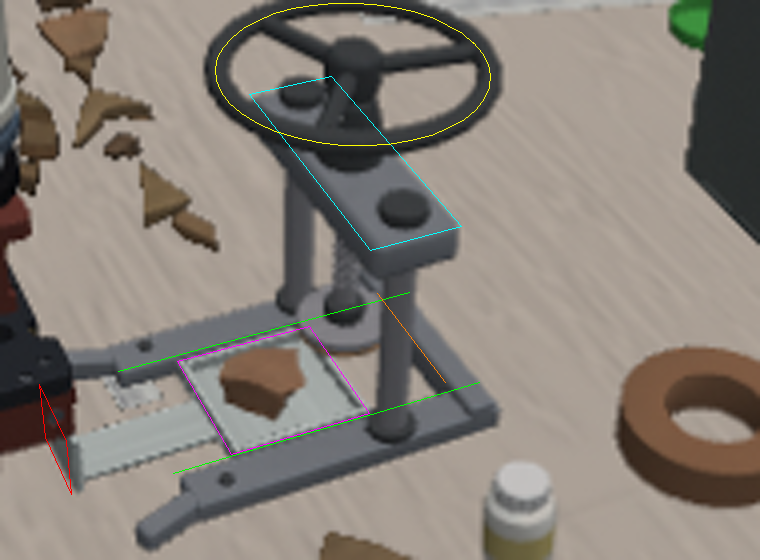

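View pics/b_top.png

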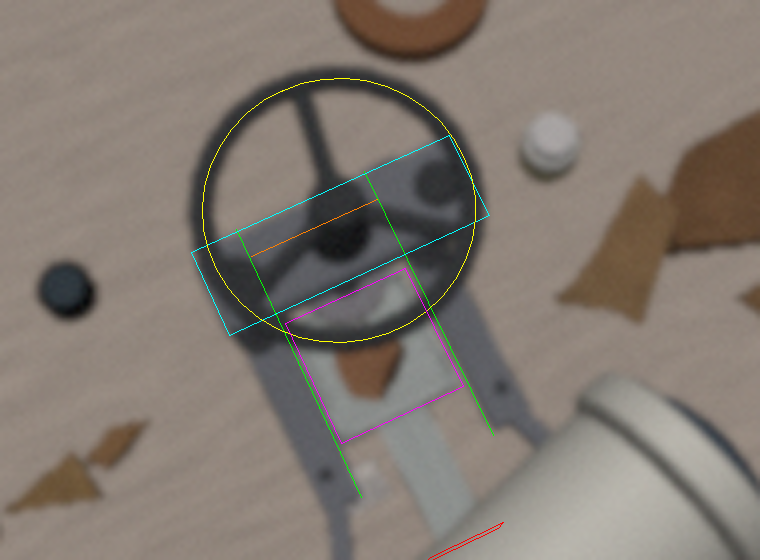

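Request:
play_rows(rows=[{"fingers":-1,"slide":[-10,0,0],"turn":[0,0,0]},{"fingers":-1,"slide":[-20,0,0],"turn":[0,0,0]},{"fingers":-1,"slide":[-25,0,0],"turn":[0,0,0]},{"fingers":-1,"slide":[-29,0,0],"turn":[0,0,0]},{"fingers":-1,"slide":[-33,0,0],"turn":[0,0,0]},{"fingers":-1,"slide":[-37,0,0],"turn":[0,0,0]},{"fingers":-1,"slide":[-41,0,0],"turn":[0,0,0]},{"fingers":-1,"slide":[-45,0,0],"turn":[0,0,0]},{"fingers":-1,"slide":[-49,0,0],"turn":[0,0,0]},{"fingers":-1,"slide":[-53,0,0],"turn":[0,0,0]},{"fingers":-1,"slide":[-57,0,0],"turn":[0,0,0]},{"fingers":-1,"slide":[-60,0,0],"turn":[0,0,0]}])

```text
time_s: 5.25
ee_pos: [0.4909, 0.1604, 0.0394]
orientation: [180.0, 0.1, 178.9]
ft_force: [-1.9, -0.0, -1.1]
grip_width: 0.0009
```

Request:
play_rows(rows=[{"fingers":-1,"slide":[-3,0,0],"turn":[0,0,0]},{"fingers":-1,"slide":[-6,0,0],"turn":[0,0,0]}])

```text
time_s: 5.5
ee_pos: [0.4972, 0.1603, 0.0394]
orientation: [180.0, 0.1, 178.9]
ft_force: [-1.6, 0.8, -0.7]
grip_width: 0.0004
```

Request:
play_rows(rows=[{"fingers":-1,"slide":[-2,0,0],"turn":[0,0,0]},{"fingers":-1,"slide":[-4,0,0],"turn":[0,0,0]}])

```text
time_s: 5.75
ee_pos: [0.5013, 0.1602, 0.0394]
orientation: [180.0, 0.1, 178.9]
ft_force: [-2.8, -0.3, -1.8]
grip_width: 0.0005
```

Request:
play_rows(rows=[{"fingers":-1,"slide":[-2,0,0],"turn":[0,0,0]},{"fingers":-1,"slide":[-4,0,0],"turn":[0,0,0]}])

```text
time_s: 6.0
ee_pos: [0.504, 0.1601, 0.0392]
orientation: [180.0, -0.1, 178.9]
ft_force: [-12.3, -0.2, 6.3]
grip_width: 0.0002
```

Request:
play_rows(rows=[{"fingers":-1,"slide":[-1,0,0],"turn":[0,0,0]},{"fingers":-1,"slide":[-2,0,0],"turn":[0,0,0]}])

```text
time_s: 6.25
ee_pos: [0.504, 0.1601, 0.0393]
orientation: [-180.0, -0.4, 178.9]
ft_force: [-14.1, -0.4, 6.9]
grip_width: 0.0005
```

```bash
python3 - <<'E'
from ov import *
st=readout.read_state();print(st['time_s'],st['ee_pos'],st['ft_force'])
for n in('side',):
    p=get_image(n);im=overlay(p,.629,.158,-1,.002);cv2.imwrite(f'pics/c_{n}.png',im)
E
```

```text
6.25 [0.50401064 0.16008982 0.03928213] [-14.07201023  -0.39879745   6.85174625]
```

View pics/c_side.png

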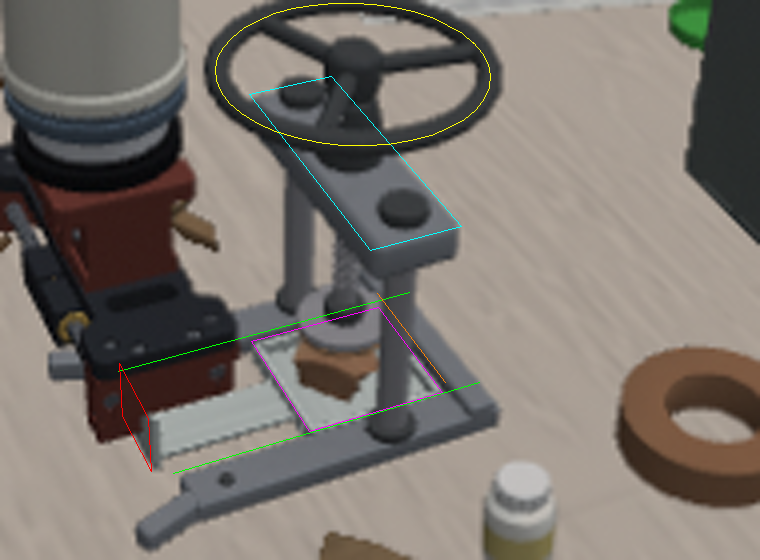

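Request:
play_rows(rows=[{"fingers":-1,"slide":[10,0,0],"turn":[0,0,0]},{"fingers":-1,"slide":[30,0,0],"turn":[0,0,0]},{"fingers":-1,"slide":[35,0,-30],"turn":[0,0,0]},{"fingers":-1,"slide":[35,0,-90],"turn":[0,0,0]},{"fingers":-1,"slide":[35,0,-150],"turn":[0,0,0]},{"fingers":-1,"slide":[35,0,-210],"turn":[0,0,0]},{"fingers":-1,"slide":[35,0,-250],"turn":[0,0,0]},{"fingers":-1,"slide":[35,0,-260],"turn":[0,0,0]}])

```text
time_s: 7.3
ee_pos: [0.4715, 0.1609, 0.3032]
orientation: [179.9, -0.0, 178.9]
ft_force: [0.7, 0.5, -0.1]
grip_width: 0.0005
```

```bash
cat > wh.py <<'E'
from h import *
def rect(p,x0,y0,z=.195,half=.09,N=360):
    # image: up=+x world, left=+y
    g=np.zeros((N,N,2),np.float32)
    for i in range(N):
        for j in range(N):
            g[i,j]=proj(p,(x0+half*(1-2*i/N),y0+half*(1-2*j/N),z))
    return cv2.remap(p['image'],g[:,:,0]-0,g[:,:,1],cv2.INTER_CUBIC)[:,:,::-1]
E
python3 - <<'E'
from wh import *
st=readout.read_state();print(st['time_s'],st['ee_pos'],st['ft_force'])
a=[]
for n in('top','side'):
    p=get_image(n);im=rect(p,.629,.158).copy()
    cv2.circle(im,(180,180),128,(0,255,255),1);cv2.line(im,(180,175),(180,185),(0,255,0),1);cv2.line(im,(175,180),(185,180),(0,255,0),1)
    for r in pinpoint('wheel_spoke',p)+pinpoint('wheel_hub',p): print(n,r['p'],atz(p,r['position'],.195))
    a.append(im)
cv2.imwrite('pics/d.png',np.hstack(a))
E
```

```text
7.3 [0.47153853 0.16090895 0.30315092] [ 0.69042345  0.54479971 -0.07255621]
top 0.68 [0.63125747 0.16071615 0.195     ]
side 0.77 [0.66275857 0.15577166 0.195     ]
side 0.25 [ 0.56373553 -0.02931748  0.195     ]
side 0.75 [0.63382523 0.16031329 0.195     ]
```

View pics/d.png

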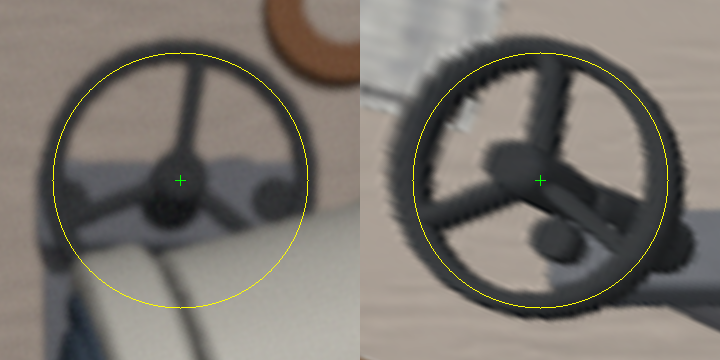

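```bash
python3 - <<'E'
from h import *
rows([(.5925,.1635,.303,179),(.5925,.1635,.197,179)])
E
```

```text
[-122.0, 5.2, -7.3] [-0.1, -0.6, -0.1]
[-123.1, 5.3, 98.7] [-0.1, -0.6, -0.1]
```

Request:
play_rows(rows=[{"fingers":-1,"slide":[-40,2,0],"turn":[0,0,0]},{"fingers":-1,"slide":[-85,4,0],"turn":[0,0,0]},{"fingers":-1,"slide":[-115,5,0],"turn":[0,0,0]},{"fingers":-1,"slide":[-122,5,0],"turn":[0,0,0]},{"fingers":-1,"slide":[-122,5,30],"turn":[0,0,0]},{"fingers":-1,"slide":[-122,5,60],"turn":[0,0,0]}])

```text
time_s: 8.35
ee_pos: [0.5911, 0.1633, 0.2347]
orientation: [-179.9, -0.6, 178.9]
ft_force: [0.4, -0.4, -0.2]
grip_width: 0.0006
```

```bash
python3 - <<'E'
from ov import *
st=readout.read_state();print(st['time_s'],st['ee_pos'],st['ft_force'])
p=get_image('side');im=overlay(p,.629,.158,-1,.002);cv2.imwrite(f'pics/e_side.png',im)
p=get_image('top');im=overlay(p,.629,.158,-1,.002);cv2.imwrite(f'pics/e_top.png',im)
rows([(.5925,.1635,.197,179)])
E
```

```text
8.35 [0.59113466 0.16332959 0.23474622] [ 0.35679882 -0.37653035 -0.23647707]
[-3.4, 0.6, 33.9] [-0.2, -1.0, -0.1]
```

View pics/e_side.png

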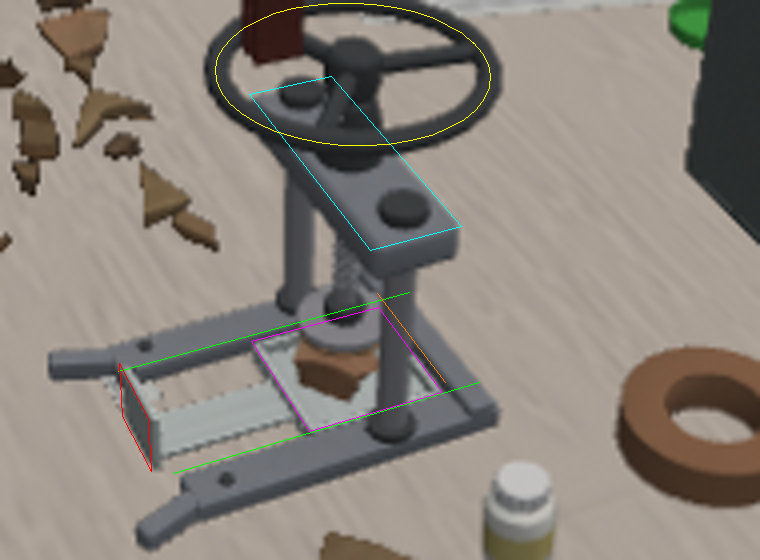

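View pics/e_top.png

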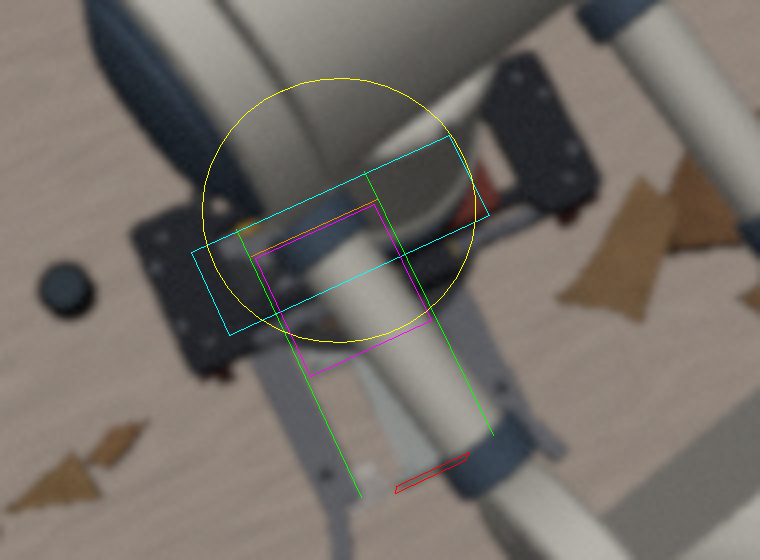

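Request:
play_rows(rows=[{"fingers":-1,"slide":[-1,0,12],"turn":[0,-1,0]},{"fingers":-1,"slide":[-2,0,24],"turn":[0,-1,0]},{"fingers":-1,"slide":[-2,0,34],"turn":[0,-1,0]},{"fingers":-1,"slide":[-2,0,36],"turn":[0,-1,0]}])

```text
time_s: 8.95
ee_pos: [0.5908, 0.1629, 0.1944]
orientation: [-179.8, -0.1, 178.9]
ft_force: [-0.1, -0.4, -0.9]
grip_width: 0.0004
```

```bash
cat >> h.py <<'E'
HX,HY=.629,.1585
def arc(a0,step,n,r=.037,z=.197,yaw=179):
    rows([(HX+r*np.cos(np.radians(a0-step*k)),HY+r*np.sin(np.radians(a0-step*k)),z,yaw) for k in range(1,n+1)])
def where():
    st=readout.read_state();d=st['ee_pos'][:2]-[HX,HY]
    a=np.degrees(np.arctan2(d[1],d[0])); f=st['ft_force']
    t=np.array([np.sin(np.radians(a)),-np.cos(np.radians(a))])
    print('t',round(st['time_s'],2),'ang',round(a,1),'r',round(np.hypot(*d)*1000,1),'z',round(st['ee_pos'][2],4),'F',np.round(f,1),'tang',round(f[:2]@t,1),'ori',np.round(st['orientation'],1)); return a
E
python3 - <<'E'
from h import *
a=where(); p=get_image('side'); save(p,'f.png')
arc(a,15,12)
E
```

```text
t 8.95 ang 173.5 r 38.5 z 0.1944 F [-0.1 -0.4 -0.9] tang -0.4 ori [-1.798e+02 -1.000e-01  1.789e+02]
[-3.5, 9.2, -2.5] [-0.2, -0.1, -0.1]
[-8.1, 17.8, -2.5] [-0.2, -0.1, -0.1]
[-14.6, 24.8, -2.6] [-0.2, -0.1, -0.1]
[-22.8, 30.0, -2.6] [-0.2, -0.1, -0.1]
[-32.1, 32.8, -2.6] [-0.2, -0.1, -0.1]
[-41.7, 33.1, -2.6] [-0.2, -0.1, -0.1]
[-51.1, 31.0, -2.7] [-0.2, -0.1, -0.1]
[-59.7, 26.5, -2.7] [-0.2, -0.1, -0.1]
[-66.7, 19.9, -2.6] [-0.2, -0.1, -0.1]
[-71.9, 11.7, -2.6] [-0.2, -0.1, -0.1]
[-74.7, 2.5, -2.6] [-0.2, -0.1, -0.1]
[-75.0, -7.2, -2.6] [-0.2, -0.1, -0.1]
```

View pics/f.png

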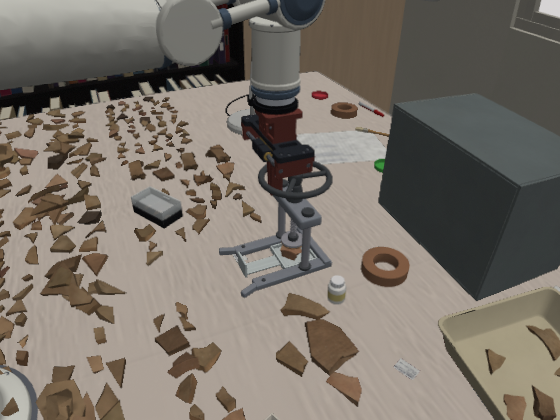

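Request:
play_rows(rows=[{"fingers":-1,"slide":[-3.5,9,-2],"turn":[0,0,0]},{"fingers":-1,"slide":[-8,18,-2],"turn":[0,0,0]},{"fingers":-1,"slide":[-14.5,25,-2],"turn":[0,0,0]},{"fingers":-1,"slide":[-23,30,-2],"turn":[0,0,0]},{"fingers":-1,"slide":[-32,33,-2],"turn":[0,0,0]},{"fingers":-1,"slide":[-41.5,33,-2],"turn":[0,0,0]}])

```text
time_s: 9.75
ee_pos: [0.6327, 0.1957, 0.1958]
orientation: [-179.8, -0.3, 179.0]
ft_force: [-5.1, -0.5, 0.8]
grip_width: 0.0004
```

```bash
python3 - <<'E'
from h import *
a=where(); p=get_image('side'); cv2.imwrite('pics/g.png',cv2.resize(p['image'][110:260,210:400,::-1],None,fx=4,fy=4))
arc(round(a),15,12)
E
```

```text
t 9.75 ang 84.3 r 37.4 z 0.1958 F [-5.1 -0.5  0.8] tang -5.0 ori [-179.8   -0.3  179. ]
[-8.4, -2.4, -1.5] [-0.2, -0.2, -0.1]
[-17.0, -6.8, -1.6] [-0.2, -0.2, -0.1]
[-24.1, -13.4, -1.6] [-0.2, -0.2, -0.1]
[-29.3, -21.5, -1.6] [-0.2, -0.2, -0.1]
[-32.2, -30.7, -1.5] [-0.2, -0.2, -0.1]
[-32.7, -40.4, -1.5] [-0.2, -0.2, -0.1]
[-30.6, -49.8, -1.5] [-0.2, -0.2, -0.1]
[-26.1, -58.4, -1.4] [-0.2, -0.2, -0.1]
[-19.6, -65.5, -1.4] [-0.2, -0.2, -0.1]
[-11.5, -70.7, -1.4] [-0.2, -0.2, -0.1]
[-2.3, -73.6, -1.3] [-0.2, -0.2, -0.1]
[7.4, -74.0, -1.3] [-0.2, -0.2, -0.1]
```

View pics/g.png

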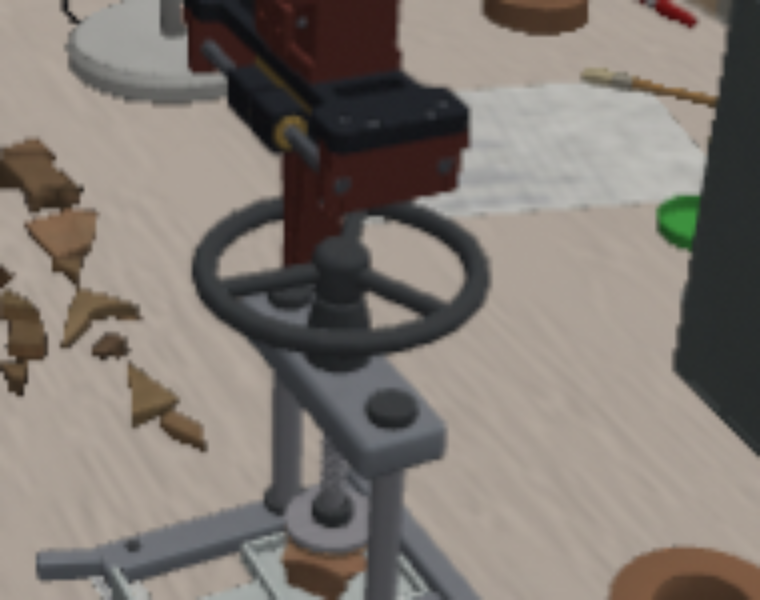

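Request:
play_rows(rows=[{"fingers":-1,"slide":[-8.5,-2.5,-1],"turn":[0,0,0]},{"fingers":-1,"slide":[-17,-7,-1],"turn":[0,0,0]},{"fingers":-1,"slide":[-24,-13.5,-1],"turn":[0,0,0]},{"fingers":-1,"slide":[-29.5,-21.5,-1],"turn":[0,0,0]},{"fingers":-1,"slide":[-32,-31,-1],"turn":[0,0,0]},{"fingers":-1,"slide":[-32.5,-40.5,-1],"turn":[0,0,0]},{"fingers":-1,"slide":[-30.5,-50,-1],"turn":[0,0,0]},{"fingers":-1,"slide":[-26,-58.5,-1],"turn":[0,0,0]},{"fingers":-1,"slide":[-19.5,-65.5,-1],"turn":[0,0,0]},{"fingers":-1,"slide":[-11.5,-70.5,-1],"turn":[0,0,0]},{"fingers":-1,"slide":[-2.5,-73.5,-1],"turn":[0,0,0]},{"fingers":-1,"slide":[7.5,-74,-1],"turn":[0,0,0]}])

```text
time_s: 11.3
ee_pos: [0.6253, 0.1206, 0.1972]
orientation: [-179.8, -0.0, 178.9]
ft_force: [4.0, -0.3, -0.0]
grip_width: 0.0005
```

```bash
python3 - <<'E'
from h import *
a=where()
arc(round(a),15,12)
E
```

```text
t 11.3 ang -95.5 r 38.0 z 0.1972 F [ 4.  -0.3 -0. ] tang -4.0 ori [-179.8   -0.   178.9]
[9.6, 3.1, 0.2] [-0.2, -0.0, -0.1]
[18.2, 7.6, 0.2] [-0.2, -0.0, -0.1]
[25.4, 14.1, 0.2] [-0.2, -0.0, -0.1]
[30.6, 22.2, 0.2] [-0.2, -0.0, -0.1]
[33.5, 31.4, 0.1] [-0.2, -0.0, -0.1]
[33.9, 41.1, 0.1] [-0.2, -0.0, -0.1]
[31.9, 50.5, 0.1] [-0.2, -0.0, -0.1]
[27.4, 59.1, 0.0] [-0.2, -0.0, -0.1]
[20.9, 66.2, 0.0] [-0.2, -0.0, -0.1]
[12.8, 71.4, -0.0] [-0.2, -0.0, -0.1]
[3.6, 74.4, -0.0] [-0.2, -0.0, -0.1]
[-6.1, 74.8, -0.0] [-0.2, -0.0, -0.1]
```

Request:
play_rows(rows=[{"fingers":-1,"slide":[9.5,3,0],"turn":[0,0,0]},{"fingers":-1,"slide":[18,7.5,0],"turn":[0,0,0]},{"fingers":-1,"slide":[25.5,14,0],"turn":[0,0,0]},{"fingers":-1,"slide":[30.5,22,0],"turn":[0,0,0]},{"fingers":-1,"slide":[33.5,31.5,0],"turn":[0,0,0]},{"fingers":-1,"slide":[34,41,0],"turn":[0,0,0]},{"fingers":-1,"slide":[32,50.5,0],"turn":[0,0,0]},{"fingers":-1,"slide":[27.5,59,0],"turn":[0,0,0]},{"fingers":-1,"slide":[21,66,0],"turn":[0,0,0]},{"fingers":-1,"slide":[13,71.5,0],"turn":[0,0,0]},{"fingers":-1,"slide":[3.5,74.5,0],"turn":[0,0,0]}])

```text
time_s: 12.68
ee_pos: [0.623, 0.1958, 0.1965]
orientation: [-179.8, -0.2, 178.9]
ft_force: [-6.0, -2.9, 0.1]
grip_width: 0.0005
```

```bash
python3 - <<'E'
from h import *
a=where()
p=get_image('side'); cv2.imwrite('pics/i.png',cv2.resize(p['image'][110:260,210:400,::-1],None,fx=4,fy=4))
arc(round(a),6,12)
E
```

```text
t 12.68 ang 99.1 r 37.8 z 0.1965 F [-6.  -2.9  0.1] tang -6.4 ori [-179.8   -0.2  178.9]
[-2.9, -0.7, -0.7] [-0.2, -0.1, -0.1]
[-6.8, -0.6, -0.7] [-0.2, -0.1, -0.1]
[-10.6, -0.9, -0.7] [-0.2, -0.1, -0.1]
[-14.5, -1.6, -0.7] [-0.2, -0.1, -0.1]
[-18.2, -2.8, -0.7] [-0.2, -0.1, -0.1]
[-21.7, -4.3, -0.7] [-0.2, -0.1, -0.1]
[-25.1, -6.2, -0.7] [-0.2, -0.1, -0.1]
[-28.3, -8.4, -0.7] [-0.2, -0.1, -0.1]
[-31.2, -10.9, -0.7] [-0.2, -0.1, -0.1]
[-33.9, -13.7, -0.7] [-0.2, -0.1, -0.1]
[-36.2, -16.8, -0.7] [-0.2, -0.1, -0.1]
[-38.2, -20.1, -0.7] [-0.2, -0.1, -0.1]
```

View pics/i.png

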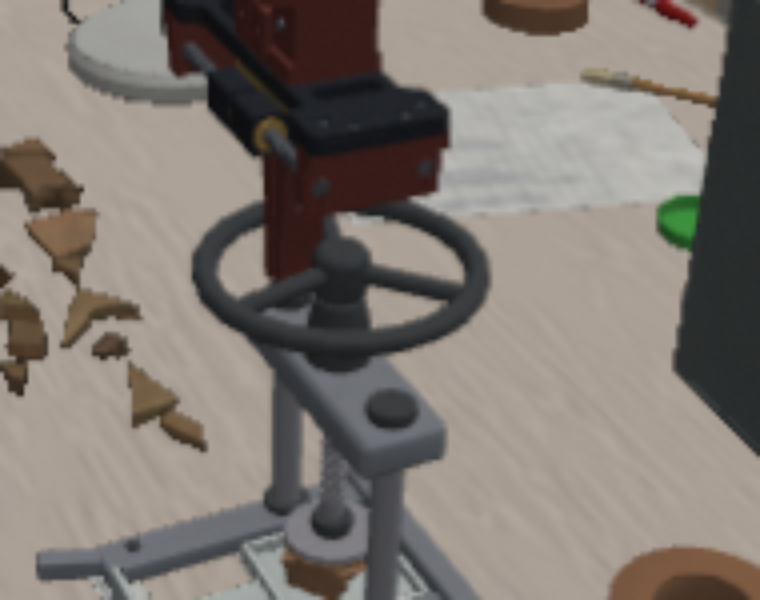

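```bash
python3 - <<'E'
from h import *
p=get_image('side')
im=cv2.resize(p['image'][220:270,255:345,::-1],None,fx=8,fy=8,interpolation=cv2.INTER_CUBIC)
for z,c in((.022,(0,0,255)),(.026,(0,255,0)),(.030,(255,0,0))):
    pts=[[(q-o+.5)*8 for q,o in zip(proj(p,(HX+.02*np.cos(a),HY+.02*np.sin(a),z)),(255,220))] for a in np.linspace(0,6.3,50)]
    cv2.polylines(im,[np.int32(pts)],False,c,1)
cv2.imwrite('pics/j.png',im)
E
```

```text
(no output)
```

View pics/j.png

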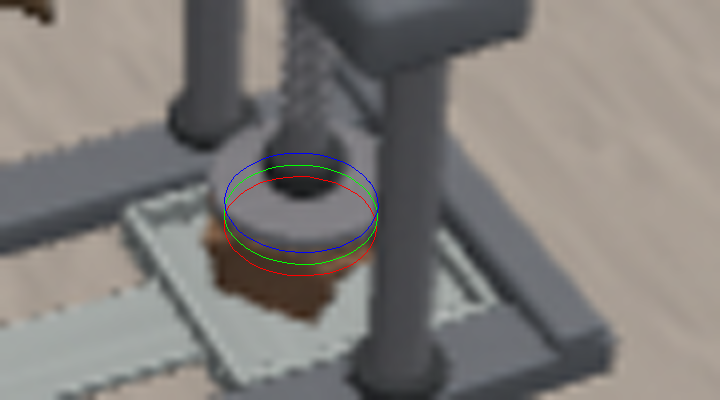

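```bash
python3 - <<'E'
from h import *
a=where()
arc(round(a),9,12)
E
```

```text
t 12.78 ang 97.5 r 38.0 z 0.1964 F [-0.1 -0.6 -0.4] tang -0.2 ori [-179.9   -0.   178.9]
[-6.2, -0.6, -0.6] [-0.1, -0.0, -0.1]
[-12.0, -1.1, -0.6] [-0.1, -0.0, -0.1]
[-17.6, -2.6, -0.6] [-0.1, -0.0, -0.1]
[-23.0, -4.9, -0.6] [-0.1, -0.0, -0.1]
[-27.9, -8.0, -0.6] [-0.1, -0.0, -0.1]
[-32.2, -11.8, -0.6] [-0.1, -0.0, -0.1]
[-35.9, -16.3, -0.6] [-0.1, -0.0, -0.1]
[-38.9, -21.3, -0.6] [-0.1, -0.0, -0.1]
[-41.0, -26.7, -0.6] [-0.1, -0.0, -0.1]
[-42.3, -32.4, -0.6] [-0.1, -0.0, -0.1]
[-42.6, -38.2, -0.6] [-0.1, -0.0, -0.1]
[-42.1, -43.9, -0.5] [-0.1, -0.0, -0.1]
```

Request:
play_rows(rows=[{"fingers":-1,"slide":[-6,-0.5,0],"turn":[0,0,0]},{"fingers":-1,"slide":[-12,-1,0],"turn":[0,0,0]},{"fingers":-1,"slide":[-17.5,-2.5,0],"turn":[0,0,0]},{"fingers":-1,"slide":[-23,-5,0],"turn":[0,0,0]},{"fingers":-1,"slide":[-28,-8,0],"turn":[0,0,0]},{"fingers":-1,"slide":[-32,-12,0],"turn":[0,0,0]},{"fingers":-1,"slide":[-36,-16.5,0],"turn":[0,0,0]},{"fingers":-1,"slide":[-39,-21.5,0],"turn":[0,0,0]},{"fingers":-1,"slide":[-41,-26.5,0],"turn":[0,0,0]},{"fingers":-1,"slide":[-42,-32.5,0],"turn":[0,0,0]}])

```text
time_s: 14.02
ee_pos: [0.6656, 0.1636, 0.1965]
orientation: [-180.0, -0.0, 179.0]
ft_force: [-2.6, 5.9, 0.2]
grip_width: 0.0004
```

```bash
cat > pad.py <<'E'
from h import *
def pad(name):
    p=get_image('side')
    im=cv2.resize(p['image'][220:270,255:345,::-1],None,fx=8,fy=8,interpolation=cv2.INTER_CUBIC)
    for z,c in((.022,(0,0,255)),(.026,(0,255,0)),(.030,(255,0,0))):
        pts=[[(q-o+.5)*8 for q,o in zip(proj(p,(HX+.022*np.cos(a),HY+.022*np.sin(a),z)),(255,220))] for a in np.linspace(0,6.3,50)]
        cv2.polylines(im,[np.int32(pts)],False,c,1)
    b=cv2.resize(p['image'][120:220,220:370,::-1],None,fx=4,fy=4);
    cv2.imwrite('pics/'+name,im);cv2.imwrite('pics/w'+name,b)
E
python3 - <<'E'
from pad import *
a=where();pad('k.png')
arc(round(a),8,12)
E
```

```text
t 14.03 ang 7.9 r 36.9 z 0.1965 F [-2.6  5.9  0.2] tang -6.2 ori [-180.   -0.  179.]
[-0.1, -4.0, -0.5] [-0.1, 0.0, -0.1]
[0.1, -9.1, -0.5] [-0.1, 0.0, -0.1]
[1.1, -14.2, -0.5] [-0.1, 0.0, -0.1]
[2.8, -19.1, -0.5] [-0.1, 0.0, -0.1]
[5.1, -23.7, -0.5] [-0.1, 0.0, -0.1]
[8.1, -27.9, -0.5] [-0.1, 0.0, -0.1]
[11.6, -31.7, -0.5] [-0.1, 0.0, -0.1]
[15.6, -34.9, -0.5] [-0.1, 0.0, -0.1]
[20.0, -37.6, -0.4] [-0.1, 0.0, -0.1]
[24.8, -39.6, -0.4] [-0.1, 0.0, -0.1]
[29.8, -41.0, -0.5] [-0.1, 0.0, -0.1]
[34.9, -41.6, -0.5] [-0.1, 0.0, -0.1]
```

View pics/k.png

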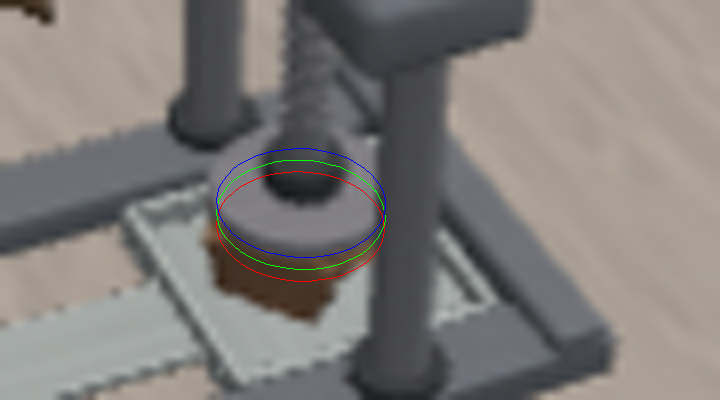

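Request:
play_rows(rows=[{"fingers":-1,"slide":[0,-4,0],"turn":[0,0,0]},{"fingers":-1,"slide":[0,-9,0],"turn":[0,0,0]},{"fingers":-1,"slide":[1,-14,0],"turn":[0,0,0]},{"fingers":-1,"slide":[3,-19,0],"turn":[0,0,0]},{"fingers":-1,"slide":[5,-23.5,0],"turn":[0,0,0]},{"fingers":-1,"slide":[8,-28,0],"turn":[0,0,0]},{"fingers":-1,"slide":[11.5,-31.5,0],"turn":[0,0,0]},{"fingers":-1,"slide":[15.5,-35,0],"turn":[0,0,0]},{"fingers":-1,"slide":[20,-37.5,0],"turn":[0,0,0]}])

```text
time_s: 15.2
ee_pos: [0.6452, 0.1249, 0.1967]
orientation: [-179.9, 0.1, 178.9]
ft_force: [4.1, 3.2, -0.5]
grip_width: 0.0003
```

```bash

python3 - <<'E'
from pad import *
a=where();pad('l.png')
arc(round(a),8,12)
E
```

```text
t 15.2 ang -64.3 r 37.3 z 0.1967 F [ 4.1  3.2 -0.5] tang -5.1 ori [-1.799e+02  1.000e-01  1.789e+02]
[4.3, -1.3, -0.2] [-0.1, 0.1, -0.1]
[9.3, -2.7, -0.2] [-0.1, 0.1, -0.1]
[14.4, -3.3, -0.2] [-0.1, 0.1, -0.1]
[19.6, -3.2, -0.2] [-0.1, 0.1, -0.1]
[24.7, -2.4, -0.2] [-0.1, 0.1, -0.1]
[29.6, -0.9, -0.2] [-0.1, 0.1, -0.1]
[34.3, 1.2, -0.2] [-0.1, 0.1, -0.1]
[38.6, 4.0, -0.2] [-0.1, 0.1, -0.1]
[42.5, 7.4, -0.2] [-0.1, 0.1, -0.1]
[45.9, 11.3, -0.2] [-0.1, 0.1, -0.1]
[48.8, 15.6, -0.2] [-0.1, 0.1, -0.1]
[50.9, 20.3, -0.3] [-0.1, 0.1, -0.1]
```

View pics/l.png

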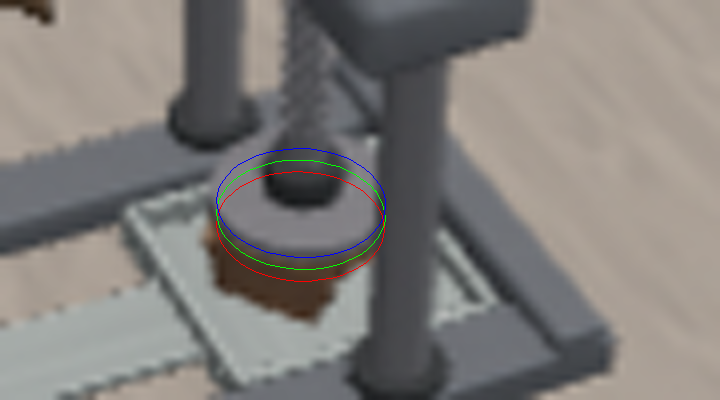

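Request:
play_rows(rows=[{"fingers":-1,"slide":[5,-1.5,0],"turn":[0,0,0]},{"fingers":-1,"slide":[10,-2.5,0],"turn":[0,0,0]}])

```text
time_s: 15.5
ee_pos: [0.635, 0.1219, 0.197]
orientation: [-179.8, 0.1, 178.9]
ft_force: [4.3, 1.2, 0.7]
grip_width: 0.0003
```

Request:
play_rows(rows=[{"fingers":-1,"slide":[5,-0.5,0],"turn":[0,0,0]},{"fingers":-1,"slide":[10,0,0],"turn":[0,0,0]}])

```text
time_s: 15.75
ee_pos: [0.6251, 0.1216, 0.1971]
orientation: [-179.8, 0.2, 178.8]
ft_force: [4.7, 0.0, -0.3]
grip_width: 0.0006
```

```bash

python3 - <<'E'
from pad import *
a=where();pad('m.png')
for k in range(5): arc(round(a),8*k,1) if 0 else None
arc(round(a),8,12)
E
```

```text
t 15.75 ang -96.1 r 37.1 z 0.1971 F [ 4.7  0.  -0.3] tang -4.7 ori [-179.8    0.2  178.8]
[4.3, 0.8, 0.2] [-0.2, 0.1, -0.2]
[9.3, 2.3, 0.2] [-0.2, 0.1, -0.2]
[14.0, 4.5, 0.1] [-0.2, 0.1, -0.2]
[18.3, 7.3, 0.1] [-0.2, 0.1, -0.2]
[22.2, 10.6, 0.1] [-0.2, 0.1, -0.2]
[25.6, 14.5, 0.1] [-0.2, 0.1, -0.2]
[28.4, 18.8, 0.0] [-0.2, 0.1, -0.2]
[30.6, 23.5, 0.0] [-0.2, 0.1, -0.2]
[32.1, 28.4, 0.0] [-0.2, 0.1, -0.2]
[33.0, 33.5, -0.0] [-0.2, 0.1, -0.2]
[33.1, 38.7, -0.0] [-0.2, 0.1, -0.2]
[32.4, 43.8, -0.1] [-0.2, 0.1, -0.2]
```

View pics/m.png

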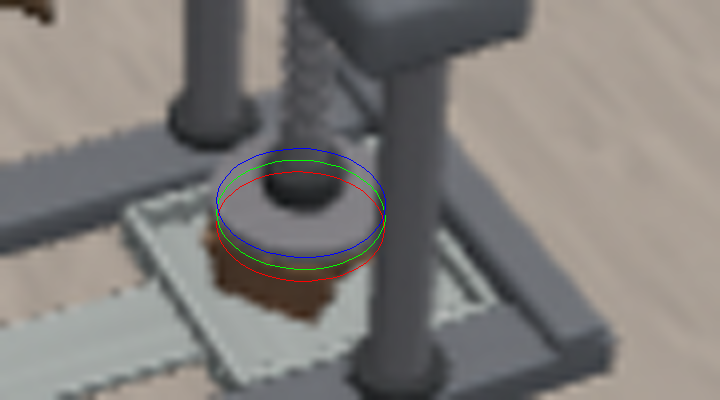

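Request:
play_rows(rows=[{"fingers":-1,"slide":[5,1,0],"turn":[0,0,0]},{"fingers":-1,"slide":[9.5,2.5,0],"turn":[0,0,0]}])

```text
time_s: 16.05
ee_pos: [0.6147, 0.1241, 0.1972]
orientation: [-179.8, 0.1, 178.8]
ft_force: [4.2, -1.0, 0.6]
grip_width: 0.0003
```

Request:
play_rows(rows=[{"fingers":-1,"slide":[4.5,2.5,0],"turn":[0,0,0]},{"fingers":-1,"slide":[9,5.5,0],"turn":[0,0,0]}])

```text
time_s: 16.3
ee_pos: [0.6054, 0.1297, 0.1972]
orientation: [-179.7, 0.1, 178.8]
ft_force: [3.2, -1.6, -0.9]
grip_width: 0.0008
```

Request:
play_rows(rows=[{"fingers":-1,"slide":[4,3.5,0],"turn":[0,0,0]},{"fingers":-1,"slide":[7,7.5,0],"turn":[0,0,0]}])

```text
time_s: 16.55
ee_pos: [0.5981, 0.1375, 0.1971]
orientation: [-179.7, 0.1, 178.8]
ft_force: [2.7, -1.9, -0.5]
grip_width: 0.0002
```

```bash

python3 - <<'E'
from pad import *
a=where();pad('n.png')
E
```

```text
t 16.55 ang -145.8 r 37.3 z 0.1971 F [ 2.7 -1.9 -0.5] tang -3.1 ori [-1.797e+02  1.000e-01  1.788e+02]
```

View pics/n.png

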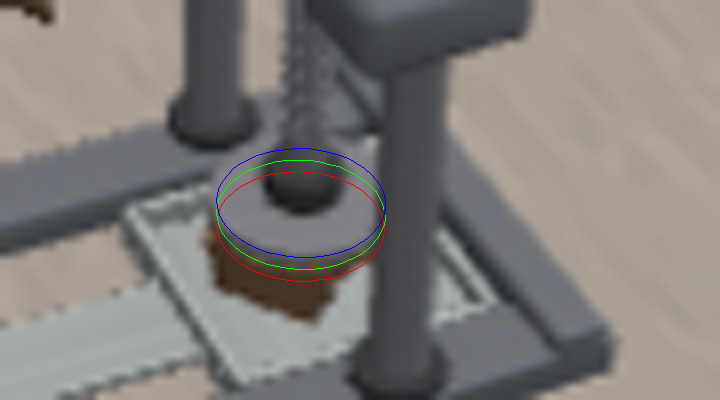

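View pics/wn.png

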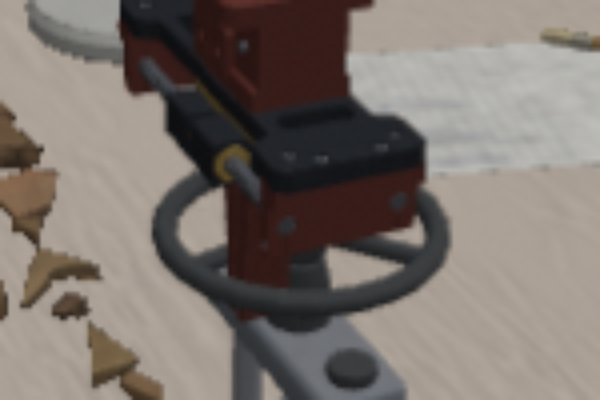

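Request:
play_rows(rows=[{"fingers":-1,"slide":[3,4.5,0],"turn":[0,0,0]},{"fingers":-1,"slide":[5,9,0],"turn":[0,0,0]}])

```text
time_s: 16.85
ee_pos: [0.5927, 0.1473, 0.1969]
orientation: [-179.7, 0.0, 178.8]
ft_force: [5.0, -3.6, -0.1]
grip_width: 0.0003
```

Request:
play_rows(rows=[{"fingers":-1,"slide":[1.5,5,0],"turn":[0,0,0]},{"fingers":-1,"slide":[2,10,0],"turn":[0,0,0]}])

```text
time_s: 17.1
ee_pos: [0.5908, 0.1569, 0.1967]
orientation: [-179.6, 0.0, 178.8]
ft_force: [1.8, -4.5, -0.6]
grip_width: 0.0006
```

Request:
play_rows(rows=[{"fingers":-1,"slide":[0,5,0],"turn":[0,0,0]},{"fingers":-1,"slide":[-1,10,0],"turn":[0,0,0]}])

```text
time_s: 17.35
ee_pos: [0.5915, 0.1665, 0.1964]
orientation: [-179.5, -0.1, 178.7]
ft_force: [0.6, -3.9, 0.8]
grip_width: 0.0005
```

```bash

python3 - <<'E'
from pad import *
a=where();pad('o.png')
E
```

```text
t 17.35 ang 168.0 r 38.3 z 0.1964 F [ 0.6 -3.9  0.8] tang -3.7 ori [-1.795e+02 -1.000e-01  1.787e+02]
```

View pics/o.png

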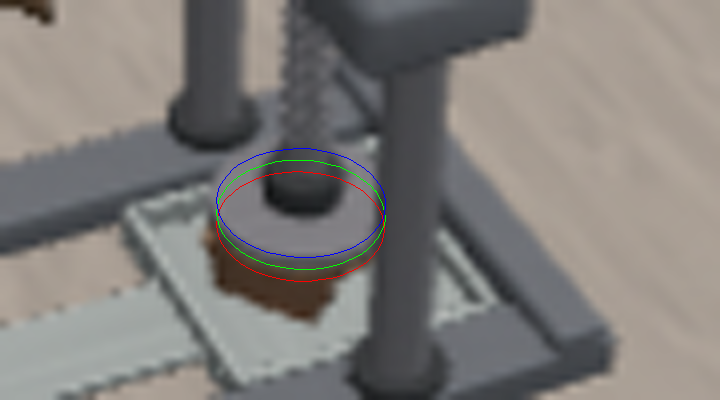

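Request:
play_rows(rows=[{"fingers":-1,"slide":[-2,4.5,0],"turn":[0,0,0]},{"fingers":-1,"slide":[-4.5,9.5,0],"turn":[0,0,0]}])

```text
time_s: 17.65
ee_pos: [0.596, 0.1769, 0.196]
orientation: [-179.6, -0.1, 178.8]
ft_force: [-1.1, -4.9, 0.8]
grip_width: 0.0006
```

Request:
play_rows(rows=[{"fingers":-1,"slide":[-3,4,0],"turn":[0,0,0]},{"fingers":-1,"slide":[-6,8,0],"turn":[0,0,0]}])

```text
time_s: 17.9
ee_pos: [0.5987, 0.1804, 0.1959]
orientation: [-179.0, -0.8, 178.6]
ft_force: [-25.6, -27.9, 9.6]
grip_width: 0.0007
```

Request:
play_rows(rows=[{"fingers":-1,"slide":[-4,3.5,0],"turn":[0,0,0]},{"fingers":-1,"slide":[-8,6,0],"turn":[0,0,0]}])

```text
time_s: 18.15
ee_pos: [0.5993, 0.1805, 0.1961]
orientation: [-178.2, -2.0, 178.3]
ft_force: [-47.2, -31.5, 17.1]
grip_width: 0.0005
```

```bash

python3 - <<'E'
from pad import *
a=where();pad('q.png')
E
```

```text
t 18.15 ang 143.4 r 36.9 z 0.1961 F [-47.2 -31.5  17.1] tang -53.4 ori [-178.2   -2.   178.3]
```

View pics/wq.png

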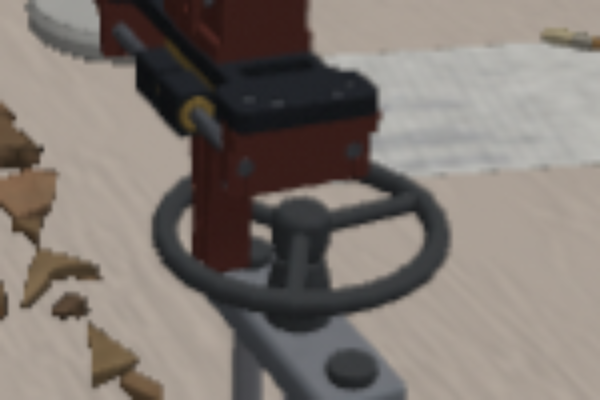

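```bash

python3 - <<'E'
from wh import *
arc(143,-15,1)
p=get_image('side');im=rect(p,HX,HY).copy();cv2.circle(im,(180,180),128,(0,255,255),1)
cv2.imwrite('pics/r.png',cv2.resize(im,None,fx=1.5,fy=1.5))
E
```

```text
[4.4, -8.2, -0.5] [-1.8, -2.0, -0.7]
```

View pics/r.png

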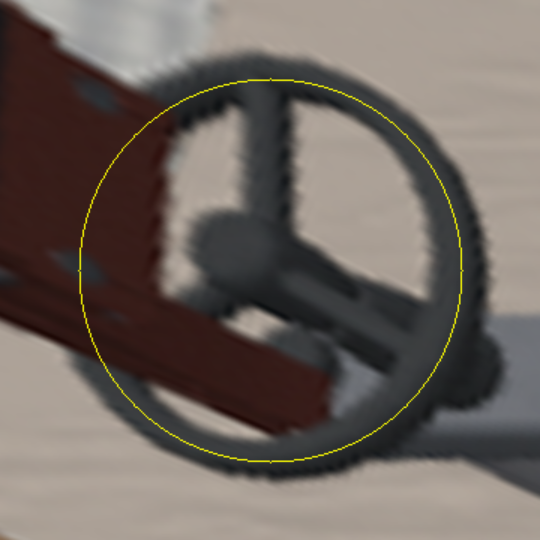

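```bash

python3 - <<'E'
from wh import *
arc(143,-8,6)
E
```

```text
[2.6, -4.1, -0.7] [-1.7, -2.0, -0.7]
[4.6, -8.8, -0.5] [-1.7, -2.0, -0.7]
[6.0, -13.8, -0.3] [-1.7, -2.0, -0.7]
[6.6, -18.9, -0.1] [-1.7, -2.0, -0.7]
[6.6, -24.1, 0.1] [-1.7, -2.0, -0.7]
[5.8, -29.2, 0.2] [-1.7, -2.0, -0.7]
```

Request:
play_rows(rows=[{"fingers":-1,"slide":[2.5,-4,0],"turn":[-1,-1,0]},{"fingers":-1,"slide":[4.5,-9,0],"turn":[-1.7,-2,-0.7]},{"fingers":-1,"slide":[6,-14,0],"turn":[-1.7,-2,-0.7]},{"fingers":-1,"slide":[6.5,-19,0],"turn":[-1.7,-2,-0.7]},{"fingers":-1,"slide":[6.5,-24,0],"turn":[-1.7,-2,-0.7]},{"fingers":-1,"slide":[6,-29,0],"turn":[-1.7,-2,-0.7]},{"fingers":-1,"slide":[6,-29,0],"turn":[-1.7,-2,-0.7]}])

```text
time_s: 19.12
ee_pos: [0.5926, 0.1513, 0.1971]
orientation: [-180.0, 0.0, 179.0]
ft_force: [0.2, 1.0, -0.6]
grip_width: 0.0004
```

```bash

python3 - <<'E'
from wh import *
a=where()
arc(round(a),-8,12)
p=get_image('side');im=rect(p,HX,HY).copy();cv2.circle(im,(180,180),128,(0,255,255),1)
cv2.imwrite('pics/s.png',cv2.resize(im,None,fx=1.5,fy=1.5))
for q in pinpoint('wheel_spoke',p):
    w=atz(p,q['position'],.195);print(q['p'],np.degrees(np.arctan2(w[1]-HY,w[0]-HX)),np.hypot(w[1]-HY,w[0]-HX))
E
```

```text
t 19.12 ang -168.7 r 37.1 z 0.1971 F [ 0.2  1.  -0.6] tang 0.9 ori [-180.    0.  179.]
[-1.5, -4.8, 0.1] [-0.0, 0.0, 0.0]
[-3.6, -9.5, 0.1] [-0.0, 0.0, 0.0]
[-6.3, -13.9, 0.1] [-0.0, 0.0, 0.0]
[-9.6, -17.8, 0.1] [-0.0, 0.0, 0.0]
[-13.5, -21.3, 0.1] [-0.0, 0.0, 0.0]
[-17.7, -24.2, 0.1] [-0.0, 0.0, 0.0]
[-22.4, -26.4, 0.1] [-0.0, 0.0, 0.0]
[-27.3, -28.0, 0.1] [-0.0, 0.0, 0.0]
[-32.4, -28.9, 0.1] [-0.0, 0.0, 0.0]
[-37.5, -29.1, 0.1] [-0.0, 0.0, 0.0]
[-42.7, -28.6, 0.1] [-0.0, 0.0, 0.0]
[-47.7, -27.3, 0.2] [-0.0, 0.0, 0.0]
0.55 -5.57295041402207 0.031999233987961215
```

View pics/s.png

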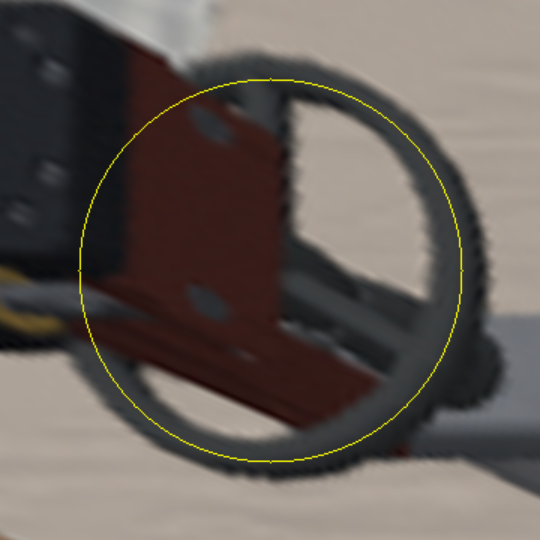

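Request:
play_rows(rows=[{"fingers":-1,"slide":[-1.5,-5,0],"turn":[0,0,0]},{"fingers":-1,"slide":[-3.5,-9.5,0],"turn":[0,0,0]},{"fingers":-1,"slide":[-6.5,-14,0],"turn":[0,0,0]},{"fingers":-1,"slide":[-9.5,-18,0],"turn":[0,0,0]},{"fingers":-1,"slide":[-13.5,-21.5,0],"turn":[0,0,0]},{"fingers":-1,"slide":[-17.5,-24,0],"turn":[0,0,0]},{"fingers":-1,"slide":[-22.5,-26.5,0],"turn":[0,0,0]},{"fingers":-1,"slide":[-27.5,-28,0],"turn":[0,0,0]},{"fingers":-1,"slide":[-32.5,-29,0],"turn":[0,0,0]},{"fingers":-1,"slide":[-37.5,-29,0],"turn":[0,0,0]},{"fingers":-1,"slide":[-42.5,-28.5,0],"turn":[0,0,0]}])

```text
time_s: 20.6
ee_pos: [0.6344, 0.1218, 0.1968]
orientation: [-179.9, -0.1, 179.0]
ft_force: [-4.1, 0.5, 0.4]
grip_width: 0.0004
```

```bash

python3 - <<'E'
from wh import *
a=where()
arc(round(a),-6,6)
p=get_image('side');im=rect(p,HX,HY).copy();cv2.circle(im,(180,180),128,(0,255,255),1)
cv2.imwrite('pics/u.png',cv2.resize(im,None,fx=1.5,fy=1.5))
E
```

```text
t 20.6 ang -81.6 r 37.1 z 0.1968 F [-4.1  0.5  0.4] tang 3.9 ori [-1.799e+02 -1.000e-01  1.790e+02]
[-3.5, 0.9, -0.2] [-0.1, -0.1, -0.0]
[-7.2, 2.1, -0.2] [-0.1, -0.1, -0.0]
[-10.8, 3.7, -0.2] [-0.1, -0.1, -0.0]
[-14.1, 5.6, -0.2] [-0.1, -0.1, -0.0]
[-17.2, 7.9, -0.2] [-0.1, -0.1, -0.0]
[-20.1, 10.5, -0.2] [-0.1, -0.1, -0.0]
```

View pics/u.png

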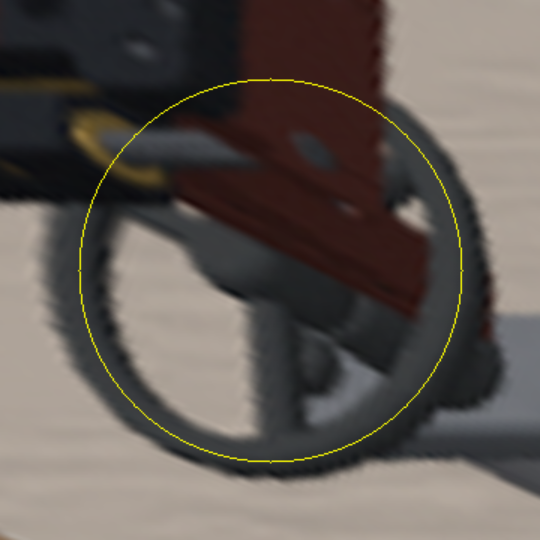

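Request:
play_rows(rows=[{"fingers":-1,"slide":[-3.5,1,0],"turn":[0,0,0]},{"fingers":-1,"slide":[-7,2,0],"turn":[0,0,0]},{"fingers":-1,"slide":[-11,3.5,0],"turn":[0,0,0]},{"fingers":-1,"slide":[-14,5.5,0],"turn":[0,0,0]},{"fingers":-1,"slide":[-17,8,0],"turn":[0,0,0]},{"fingers":-1,"slide":[-17,8,0],"turn":[0,0,0]}])

```text
time_s: 21.4
ee_pos: [0.6528, 0.1294, 0.1968]
orientation: [-179.9, 0.1, 179.0]
ft_force: [-1.0, -0.9, 1.0]
grip_width: 0.0006
```

```bash

python3 - <<'E'
from wh import *
a=where()
arc(round(a),12,1)
p=get_image('side');im=rect(p,HX,HY).copy();cv2.circle(im,(180,180),128,(0,255,255),1)
cv2.imwrite('pics/v.png',cv2.resize(im,None,fx=1.5,fy=1.5))
E
```

```text
t 21.4 ang -50.6 r 37.6 z 0.1968 F [-1.  -0.9  1. ] tang 1.3 ori [-1.799e+02  1.000e-01  1.790e+02]
[7.0, -4.0, -0.2] [-0.1, 0.1, -0.0]
```

View pics/v.png

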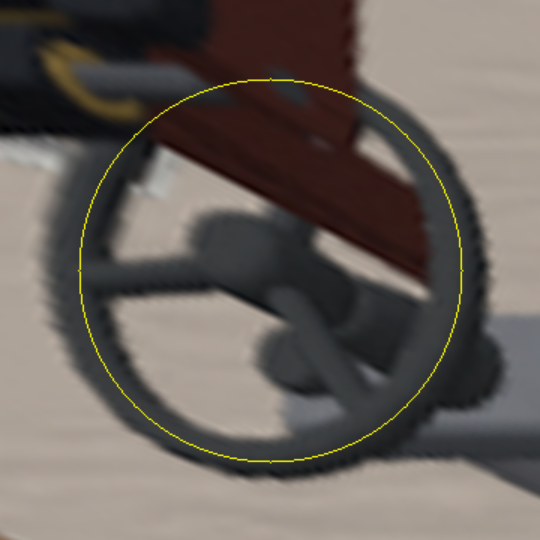

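Request:
play_rows(rows=[{"fingers":-1,"slide":[3.5,-2.5,0],"turn":[0,0,0]},{"fingers":-1,"slide":[7,-4.5,0],"turn":[0,0,0]},{"fingers":-1,"slide":[12,-6.5,0],"turn":[0,0,0]},{"fingers":-1,"slide":[12,-6.5,-10],"turn":[0,0,0]},{"fingers":-1,"slide":[12,-6.5,-30],"turn":[0,0,0]},{"fingers":-1,"slide":[12,-6.5,-60],"turn":[0,0,0]},{"fingers":-1,"slide":[12,-6.5,-100],"turn":[0,0,0]},{"fingers":-1,"slide":[50,-6.5,-120],"turn":[0,0,0]},{"fingers":-1,"slide":[100,-6.5,-120],"turn":[0,0,0]},{"fingers":-1,"slide":[150,-6.5,-120],"turn":[0,0,0]},{"fingers":-1,"slide":[200,-6.5,-120],"turn":[0,0,0]},{"fingers":-1,"slide":[220,-6.5,-120],"turn":[0,0,0]}])

```text
time_s: 22.95
ee_pos: [0.4305, 0.1272, 0.3186]
orientation: [-179.9, 0.3, 179.0]
ft_force: [-0.3, 0.8, 0.7]
grip_width: 0.0006
```

```bash

python3 - <<'E'
from ov import *
from wh import *
a=where();t=[]
for n in('top','side'):
    p=get_image(n);im=rect(p,HX,HY).copy();cv2.circle(im,(180,180),128,(0,255,255),1);t.append(im)
    cv2.imwrite(f'pics/x_{n}.png',overlay(p,.629,.158,-1,.002))
    for k in('loupe','glue_bottle','tape_roll'):
        for q in pinpoint(k,p)[:1]: print(n,k,atz(p,q['position'],0))
cv2.imwrite('pics/x.png',np.hstack(t))
E
```

```text
t 22.95 ang -171.0 r 200.9 z 0.3186 F [-0.3  0.8  0.7] tang 0.9 ori [-179.9    0.3  179. ]
top loupe [0.69644044 0.30531195 0.        ]
top glue_bottle [0.65019505 0.01988803 0.        ]
top tape_roll [0.77652399 0.03772621 0.        ]
side glue_bottle [0.64684006 0.01249218 0.        ]
side tape_roll [0.62728942 0.17254451 0.        ]
```

View pics/x.png

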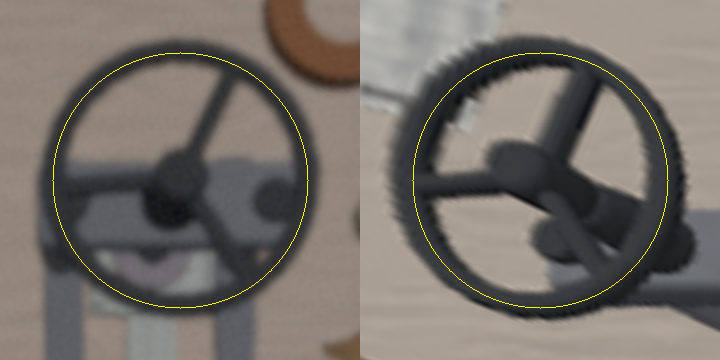

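View pics/x_side.png

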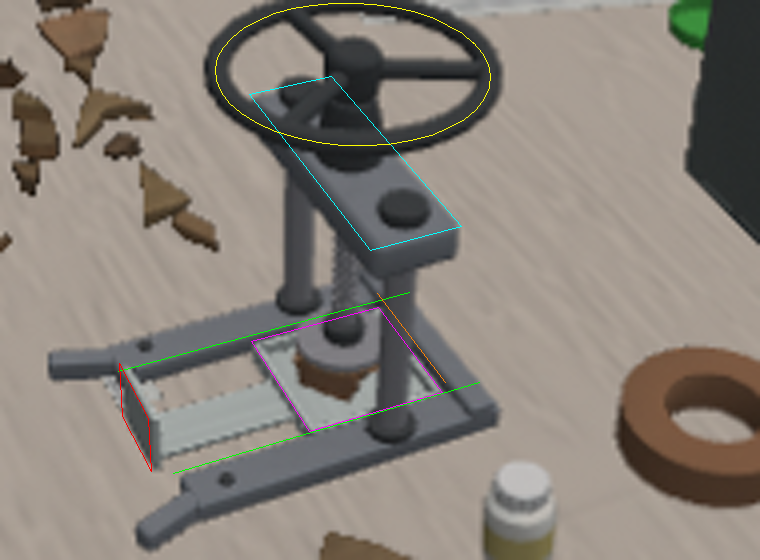

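```bash
python3 -c "
from h import *
print(finish_job())"
```

```text
the job is handed in; nothing more can be done
None
```

The tray is home against the back stop and the handwheel is left about a quarter turn back from its stop. The job was handed in at about 23 s of the 72 s allowed; no verdict was reported.

- **Tray:** I pushed the tab with the closed fingers. The force jumped to about 14 N where the tray should meet the stop. The last picture shows the tray matching the home outline, with the sherd in it.
- **Handwheel:** I turned it about 2.0 turns clockwise with the closed fingers pushing a spoke. It came up hard: the angle stayed put over two moves while the force rose from 5 N to 57 N. I then pushed it back by about 91° (aim 90°), measured on the spokes in the side pictures.
- **Clear of the work:** The arm was withdrawn and touching nothing.
- **Bystanders:** In the top view they read within about 7 mm of where they started. I put that down to measuring error, since nothing went near them.
- **Disagreements:** The network's side-view position for the tape roll at the end was a false hit on the press, so I ignored it. The tape roll shows unmoved in the pictures. The finger-to-spoke offset was also smaller than I worked out from the given sizes (about 24° against 34°), so I relied on the pictures for the wheel angle.

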